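Unhook the scoop and hold the biscuit bin open

ROBOT

A 6-joint arm with a two-finger parallel gripper is mounted at the origin on a cart in front of the work surface, level with it; the furniture and walls round the work are solid. World frame = base frame: x ahead of the robot, y to its left, z up, the work surface at z = 0. Lengths are in mm, angles in rad, forces in N, time in s.
With the tool pointing down it reaches from about 275 to 850 mm from the base axis. Payload 5.2 kg.
Tool frame: the origin (TCP) lies on the centre line of the jaws, within the pads' length; the fingertips stand 8 mm ahead of it and the grasp point (between the pads) lies 11 mm behind it (env.tcp_to_tips is the distance from the TCP to the fingertips, in mm); z points along the fingers, y is the line along which they close (so a half turn about z gives the same grasp; the last joint's range is limited). The gripper opens to 85 mm and grips with 20 to 120 N. Pads are 22 mm wide; open, the fingers measure 114 mm over their backs; the gripper's body (76 mm by 85 mm) begins 54 mm behind the grasp point. The pads swing forward as they close: fully open they stand 13 mm farther back than shut.
Start: joints at [-0.203, 0.259, 1.535, -0, 1.348, -0.203], TCP at [550.005, 0.023, 239.31] pointing down, gripper open.
Joint ranges: [-3.14, 3.14], [-0.91, 2.08], [0.19, 2.58], [-1.22, 4.36], [0.22, 2.71], [-3.12, 3.12]. Speed limits (rad/s): [2.57, 2.57, 3.14, 3.14, 3.14, 3.14].

INTERFACE

Orientations are given as [roll, pitch, yaw] about the fixed x, y, z axes, in that order (R = Rz(yaw) Ry(pitch) Rx(roll)).
In Python, from station import env gives the robot as it stands. The module is installed in compiled form; this text tells all that it offers.
- The arm moves only by the shell command python3 -m inch 'ROWS'. ROWS is a JSON object of lists of equal length, an entry for each row: "translation": the shift along the tool's x, y, z in units of 0.02 m (1.0 is 0.02 m), a list of three; "rotation": the turn, a rotation vector about the tool's x, y, z in units of 0.1 rad (1.0 is 0.1 rad), a list of three; "jaw": the gripper command: -1 is fully open, 1 is shut, values between are in proportion. A call has exactly 5 rows; each row shifts and turns the commanded pose from where the row before left it, along the tool's axes as they then stand; what a row does not reach is not made up. A row lasts 1/12 s, in which the tool goes at most 41.7 mm and 7.16 degrees, less where a joint would pass 70% of its speed; a pose out of reach is approached as far as the arm can. A call with a number of a shift or a turn outside -1 to 1 is refused whole. A call with a gripper value outside its range is refused whole. The fingers move at their own pace and stop on an object; the grip force is fixed at half the most. Time passes only in rows, so rows that do not move let the fingers close, or fill a call up. It gives the time, the measured TCP pose, the force, the opening and the grip force at its end, in the units of the state.
- env.get_state(): the state, without advancing time (a new reading comes with each control period).
- env.read_camera(name): name is "scene" or "side" or "wrist"; returns a dict with "frame" (420x560x3 uint8, red, green, blue), "z_map" (420x560 float32, mm along the optical axis (not along the pixel's ray), 0 where there is no reading), "mtx" (3x3 intrinsics, pixels), "pose" (4x4, takes a point from camera to world coordinates). Camera axes: x right, y down, z forward; pixel columns grow to the right and rows downward; lengths in mm; the calibration is good to about 2 mm. The wrist camera is an equidistant fisheye: a pixel r from the principal point sees the ray r / f radians off the axis. A picture is of the moment at which its call begins.
- env.job_done(): hands the job in; it is judged then, once.
The state is a dict: "time": time; "joint_positions": joint angles; "dq": joint speeds; "joint_torque": joint torques, N m; "ee_pos": TCP position; "tcp_rot": TCP orientation; "ft_force": force on the tool from outside, world axes, zero at the start; "moment": the same for the moment, N m; "finger_gap": finger opening in mm; "grip_force": force on a finger pad.
Only numpy, scipy, OpenCV 4.12 (cv2) and the standard library are available. Lean on these libraries where they do the work, as an engineer would, in place of code of your own. Each camera call takes 0.05 s, during which the arm holds its last target. There are 200 camera calls.

TASK

It is the dog's dinner time: lift the scoop with the red handle up and off its hook and stand it upright in the middle of the empty purple bowl, without dropping it. Then raise the lid of the blue biscuit bin by its black pull tab to about 60 degrees from shut and finish still holding it there, because it falls shut if you let go and I am about to reach in. Keep the lid shut until the scoop stands in the bowl, and leave the bowl and the other things on the worktop where they are.

Things in the scene. Friction and masses are not known exactly. Their poses are not given: they have to be found in the camera images.
- scoop: Steel scoop, 90-190 g. Origin: centre of the underside, z up. Cup 56 mm across, 45 high; a stem at its +x side bends over to an upright red frame above the cup's middle, in the scoop's y-z plane: 32 mm wide (y), 9 thick (x), 106 to 165 mm up, opening 18 wide, 113 to 158 mm up. It hangs by the frame's top bar on the hook's arm, which runs through the opening along the scoop's x.
- scoop_grip (a point): Grip point in the red frame, 138 mm above the scoop's origin: pinch the frame from above across its 32 mm width (along the scoop's y), one finger each side of the hook's arm.
- stand: Dark hook stand, fixed. Origin: centre of its foot (84 mm across, 13 high) on the worktop. Post 12 mm thick, 227 high; from its top a round arm 8 mm thick runs 78 mm along the stand's -x (towards the robot), ending 90 mm from the post in a tip that rises 14 mm above the arm. To come off, the scoop rises 18 to 33 mm (more: its bottom bar meets the arm), then goes 50 mm or more along -x.
- hook_seat (a point): Where the scoop's frame hangs: upper side of the arm, 55 mm along -x from the post, 227 mm above the worktop.
- bowl: Empty purple dog bowl, loose, 176 mm across the foot, 156 at the rim, 52 mm high, about 0.4 kg. Origin: centre of the underside; the flat inner floor is 8 mm above it and about 135 mm across.
- bin: Blue biscuit bin, fixed to the worktop, open on top under a wooden lid: 150 mm deep (x), 180 mm wide (y), 100 mm high. Origin: centre of the underside; its own -x is the front, towards the robot.
- lid (a joint): Angle of the bin's wooden lid, rad: 0 shut, 1.047 is 60 degrees, stop at 1.4. Nearly free hinge, no spring: let go, it falls shut from any angle. Lid 0.2-0.4 kg, 12 mm thick, 186 wide, 155 from hinge to front edge; a black pull tab 24 mm wide (y), 14 thick, stands out 53 mm from the middle of the front edge, 0 to 14 mm above the rim when shut.
- lid_grip (a point): Grip point in the pull tab, 34 mm beyond the lid's front edge, 189 mm from the hinge line and 7 mm above the lid's underside; moves and turns with the lid (y along the hinge). Pinched across its 24 mm width (y), the tab can pivot between fingers that stay pointing down while the lid swings up; at 60 degrees it is about 267 mm above the worktop.
- lid_hinge (a point): Middle of the lid's hinge line, at the bin's far rim, 100 mm above the worktop; the hinge line is the bin's y axis. Opening swings the tab up and away from the robot.
- pepper_mill: Bystander, to be left alone: wooden pepper mill, 58 mm across, 150 tall, back edge of the worktop. Origin: centre of the underside.
- spice_paprika: Bystander, to be left alone: spice jar with black cap, 41 mm across, 105 tall, back edge. Origin: centre of the underside.
- tin: Bystander, to be left alone: food tin with a red and cream label, 75 mm across, 110 tall, back right. Origin: centre of the underside.
- salt: Bystander, to be left alone: salt shaker, grey top, 44 mm across, 90 tall, back right. Origin: centre of the underside.
- lemon: Bystander, to be left alone: lemon, 83x58x58 mm, at the left or front right edge. Origin: centre of the underside.
- garlic: Bystander, to be left alone: garlic bulb, 50 mm, near the front edge. Origin: centre of the underside.
- sardines: Bystander, to be left alone: flat tin, 63x105x24 mm, behind the bin. Origin: centre of the underside.
There are look-alikes about, which are no part of the job. Of the things that look like the stand, the larger one is meant.

How it is judged:
By the outcome, as a careful person would: the job done as asked, in the order asked, and still so for the second after the job is handed in, while the arm keeps its last pose, push and grip.
It also fails if it takes over 61 s, if anything falls off the work surface, if the arm or the gripper's body presses on something with over 40 N, if the wrist force passes 120 N, or if a joint passes its speed limit or range.

## Working session

There is one attempt and no reset: what is moved stays moved. The work goes in short steps, Python scripts to look and compute and a shell command to move; the robot and the scene stay as the last step left them, time stands still between calls to the robot, and variables do not carry over. Pictures are saved under pics/ and viewed, at most 10 in all, crops included, and the job is handed in when it is done.

```bash
mkdir -p pics
cat > h.py <<'E'
import numpy as np, cv2
from station import env
def grab(n):
    c=env.read_camera(n); np.savez('pics/'+n+'.npz',**{k:np.asarray(c[k]) for k in('frame','z_map','mtx','pose')}); return c
def cloud(c):
    z=c['z_map']; K=c['mtx']; v,u=np.mgrid[:z.shape[0],:z.shape[1]]
    P=np.stack([(u-K[0,2])/K[0,0]*z,(v-K[1,2])/K[1,1]*z,z],-1)
    T=c['pose']; W=P@T[:3,:3].T+T[:3,3]; W[z==0]=np.nan; return W
E
python3 - <<'E'
from h import *
ims=[]
for n in('scene','side'):
    c=grab(n); cv2.imwrite(f'pics/{n}1.png',cv2.resize(c['frame'][...,::-1],(784,588))); print(n,c['pose'].round(2).tolist(),c['mtx'].tolist())
print(env.get_state())
E
```

```text
scene [[0.88, -0.34, 0.34, 62.1], [-0.48, -0.59, 0.65, -885.48], [-0.01, -0.73, -0.68, 1107.49], [0.0, 0.0, 0.0, 1.0]] [[488.4254301146807, 0.0, 281.8812030711467], [0.0, 488.4254301146807, 200.56526211215458], [0.0, 0.0, 1.0]]
side [[-1.0, -0.04, 0.07, 468.14], [-0.08, 0.6, -0.79, 1123.18], [-0.01, -0.8, -0.6, 970.86], [0.0, 0.0, 0.0, 1.0]] [[502.99327911895676, 0.0, 279.5917958729224], [0.0, 502.99327911895676, 207.12339459511205], [0.0, 0.0, 1.0]]
{'time': 0.1, 'joint_positions': array([-2.02793169e-01,  2.59282628e-01,  1.53598070e+00,  2.00857376e-06,
        1.34797042e+00, -2.02796157e-01]), 'dq': array([ 0.00134891,  0.00023445, -0.00181179, -0.00078477, -0.00239896,
       -0.00072639]), 'joint_torque': array([ 3.02140717e-03, -4.46967566e+01, -2.91247433e+01, -1.80583206e-04,
        6.27233181e-03, -7.21271704e-05]), 'ee_pos': array([5.49546660e+02, 1.21142015e-01, 2.38548235e+02]), 'tcp_rot': array([-3.13998559e+00, -3.32448215e-04,  1.57079860e+00]), 'ft_force': array([-0.15945111,  0.25113192, -0.35312721]), 'moment': array([ 0.04194525,  0.00163996, -0.02783787]), 'grip_force': 0.0, 'finger_gap': 85.60153371104022}
```

View pics/scene1.png

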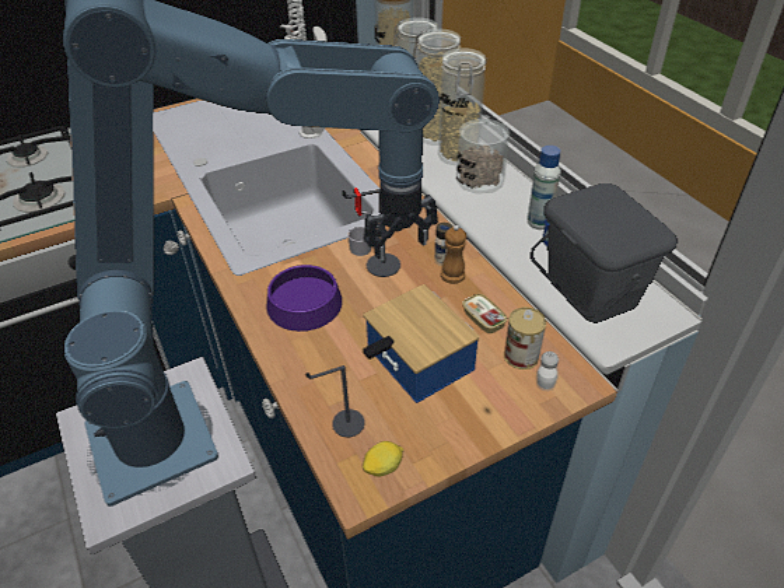

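View pics/side1.png

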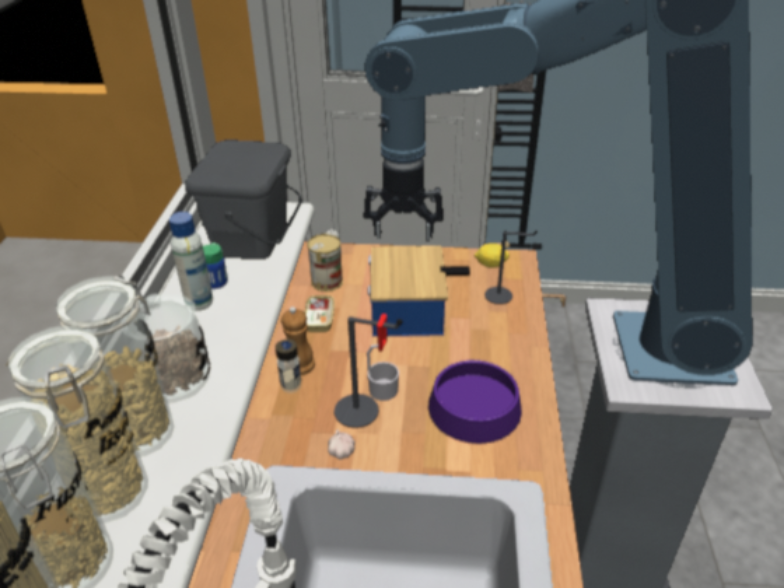

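The scoop with the red frame hangs on the far hook stand (scene ~(357,200), side ~(382,332)). The purple bowl is at scene (305,295) and side (475,400). The blue bin with the black tab is at scene (380,347) and side (455,270). The smaller stand by the lemon is the look-alike.

```bash
cat > m.py <<'E'
from h import *
import warnings; warnings.filterwarnings('ignore')
for n in('scene','side'):
    c=np.load(f'pics/{n}.npz'); W=cloud(c); hsv=cv2.cvtColor(c['frame'],cv2.COLOR_RGB2HSV).astype(int); H,S,V=[hsv[...,i] for i in range(3)]
    x,y,z=[W[...,i] for i in range(3)]
    work=(x>300)&(x<850)&(abs(y)<500)
    def rep(name,m):
        p=W[m&np.isfinite(z)]
        if len(p)<4: print(n,name,len(p));return
        print(n,name,len(p),'med',np.median(p,0).round(1),'p2',np.percentile(p,2,0).round(1),'p98',np.percentile(p,98,0).round(1)); return p
    rep('red',work&((H<8)|(H>172))&(S>170)&(V>90)&(z>150)&(z<300)&(y>50))
    pur=work&(H>125)&(H<150)&(S>90)
    rep('purple',pur)
    p=W[pur&(z>46)]
    if len(p)>20:
        A=np.c_[2*p[:,:2],np.ones(len(p))]; s=np.linalg.lstsq(A,(p[:,:2]**2).sum(1),rcond=None)[0]; print(' rim fit',s[:2],np.sqrt(s[2]+s[0]**2+s[1]**2))
    p=rep('lidtop',work&(H>8)&(H<28)&(S>50)&(z>106)&(z<118)&(y<60)&(y>-300))
    if p is not None: print(' rect',cv2.minAreaRect(p[:,:2].astype(np.float32)))
    dark=work&(V<70)&(S<110)
    rep('tab',dark&(z>96)&(z<125)&(x<560)&(y<60)&(y>-220))
    foot=dark&(z>8)&(z<18)&(y>60)&(x>480)
    p=rep('foot',foot)
    if p is not None and len(p)>20:print(' circ',cv2.minEnclosingCircle(p[:,:2].astype(np.float32)))
    p=rep('arm',dark&(z>205)&(z<250)&(y>60)&(x>450))
    if p is not None:
        print(' armline',cv2.fitLine(p[:,:2].astype(np.float32),cv2.DIST_HUBER,0,.01,.01).ravel())
    rep('post',dark&(z>60)&(z<200)&(y>60)&(x>480))
    rep('cup',work&(S<60)&(V>70)&(z>45)&(z<130)&(y>60)&(x<640))
E
python3 m.py
```

```text
scene red 61 med [564.5 222.3 211.3] p2 [560.5 216.2 185. ] p98 [571.6 246.8 238.2]
scene purple 2006 med [401.8 199.4  17.4] p2 [321.4 114.2   5.4] p98 [474.8 276.3  56.2]
 rim fit [530.73593203  89.96996251] 182.22446561284622
scene lidtop 3055 med [ 551.8 -100.8  113.5] p2 [ 466.1 -196.6  107.2] p98 [760.    7.5 117.4]
 rect ((568.0684814453125, -83.13194274902344), (215.20899963378906, 435.7959289550781), 82.51294708251953)
scene tab 193 med [447. -94. 115.] p2 [ 343.3 -170.1   99.8] p98 [497.1 -60.7 120.5]
scene foot 11 med [628.2 226.1  12.6] p2 [582.6 196.2   8.6] p98 [807.  252.4  17.5]
scene arm 36 med [553.7 235.5 227.3] p2 [534.6 220.8 223.2] p98 [611.6 247.  243.5]
 armline [ 9.7615719e-01 -2.1706478e-01  5.6770734e+02  2.3213133e+02]
scene post 88 med [737.  159.4  99.8] p2 [555.   68.6  61.9] p98 [793.3 256.  192. ]
scene cup 228 med [560.3 223.6  96.9] p2 [539.8 205.9  73.3] p98 [584.6 261.9 117.8]
side red 110 med [568.  237.4 208.7] p2 [563.  222.5 180.5] p98 [572.7 251.8 236. ]
side purple 3013 med [401.4 194.4  15.1] p2 [330.2 122.6   4.8] p98 [476.8 281.8  52.4]
 rim fit [417.7516907  187.75882748] 81.05758031656788
side lidtop 2248 med [549.7 -78.7 111.9] p2 [ 446.1 -193.8  106.6] p98 [752.9  13.7 116.2]
 rect ((570.4431762695312, -82.10675048828125), (214.1369171142578, 433.73724365234375), 81.5430908203125)
side tab 101 med [440.2 -85.5 113.2] p2 [ 343.7 -150.   101. ] p98 [472.3 -75.7 117. ]
side foot 11 med [618.1 224.8  12.3] p2 [481.5 195.9   9.9] p98 [631.1 231.4  15.6]
side arm 47 med [547.6 239.3 224.4] p2 [536.1 226.5 207.7] p98 [621.8 245.4 241.1]
 armline [ 9.8659760e-01 -1.6317213e-01  5.7137299e+02  2.3683029e+02]
side post 194 med [622.9 226.7 102.6] p2 [617.6 172.7  63.6] p98 [766.6 232.  195.4]
side cup 502 med [569.  232.7  97.3] p2 [543.5 207.8  72.9] p98 [593.5 263.1 117.2]
```

```bash
cat > m2.py <<'E'
from h import *
import warnings; warnings.filterwarnings('ignore')
from scipy.optimize import least_squares
def big(m):
    k,l,s,_=cv2.connectedComponentsWithStats(m.astype(np.uint8)); return l==1+np.argmax(s[1:,4])
for n in('scene','side'):
    c=np.load(f'pics/{n}.npz'); W=cloud(c); hsv=cv2.cvtColor(c['frame'],cv2.COLOR_RGB2HSV).astype(int); H,S,V=[hsv[...,i] for i in range(3)]
    x,y,z=[W[...,i] for i in range(3)]
    pur=big((H>125)&(H<150)&(S>90)&(x>280)&(x<520)&(y>60)&(y<340))
    p=W[pur&(z>46)&(z<60)][:,:2]
    f=least_squares(lambda q:np.hypot(*(p-q[:2]).T)-q[2],[401,198,78],loss='soft_l1'); print(n,'rim',len(p),f.x.round(1))
    p=W[pur&(z<44)&(z>12)]; print(n,'rim max z',np.percentile(W[pur][:,2],99))
    m=big((H>8)&(H<28)&(S>40)&(z>107)&(z<119)&(x>440)&(x<680)&(y<40)&(y>-220))
    p=W[m][:,:2].astype(np.float32); print(n,'lid',len(p),cv2.minAreaRect(p), np.median(W[m][:,2]))
    q=cv2.morphologyEx(m.astype(np.uint8),cv2.MORPH_OPEN,np.ones((3,3))); cn=max(cv2.findContours(q,0,1)[0],key=cv2.contourArea)
    hull=cv2.convexHull(cn); box=cv2.approxPolyDP(hull,6,True)[:,0]; K=c['mtx'];T=c['pose']
    for u,v in box:
        d=T[:3,:3]@np.linalg.solve(K,[u,v,1]); s=(112-T[2,3])/d[2]; print('  corner',(T[:3,3]+s*d).round(1)[:2])
    t=(V<60)&(x<478)&(x>395)&(y<-40)&(y>-140)&(z>85)&(z<130); p=W[t]; print(n,'tab',len(p),np.median(p,0).round(1),np.percentile(p,[3,97],0).round(1).tolist())
    t=(V<70)&(S<110)&(x>600)&(x<645)&(y>205)&(y<250)&(z>40)&(z<215); p=W[t]; print(n,'post',len(p),np.median(p,0).round(1))
    t=(V<70)&(x>525)&(x<560)&(y>225)&(y<265)&(z>215); p=W[t]; print(n,'armtip',len(p),np.median(p,0).round(1),p[:,0].min())
    t=(abs(H-90)>82)&(S>150)&(V>80)&(x>550)&(x<585)&(y>205)&(y<265)&(z>170)&(z<245); p=W[t]; print(n,'frame',len(p),p.mean(0).round(1),cv2.minAreaRect(p[:,:2].astype(np.float32)), cv2.fitLine(p[:,:2].astype(np.float32),cv2.DIST_HUBER,0,.01,.01).ravel())
E
python3 m2.py
```

```text
scene rim 327 [400.1 196.6  74.4]
scene rim max z 56.33284924320537
scene lid 2727 ((545.3529052734375, -79.3856201171875), (161.99658203125, 190.64772033691406), 5.181662082672119) 113.92226637304714
  corner [606.   16.6]
  corner [ 626.5 -164.8]
  corner [ 474.7 -176.2]
  corner [460.2   4.1]
scene tab 180 [445.2 -93.6 115.3] [[417.5, -102.3, 103.9], [473.8, -78.7, 119.7]]
scene post 18 [618.1 219.1 104. ]
scene armtip 20 [540.  236.9 231.7] 533.5947215797898
scene frame 65 [565.1 227.  213. ] ((567.562744140625, 231.83453369140625), (33.855472564697266, 11.72994613647461), 64.02843475341797) [2.1307664e-01 9.7703546e-01 5.6477576e+02 2.2785980e+02]
side rim 429 [403.  201.4  74. ]
side rim max z 53.50290124500161
side lid 1995 ((532.6162109375, -78.95796203613281), (187.02371215820312, 193.0880584716797), 4.205876350402832) 112.17507451749157
  corner [ 477.5 -168.2]
  corner [464.2   7.2]
  corner [611.4  22.1]
  corner [ 630.8 -157.8]
side tab 87 [443.2 -84.6 113.3] [[419.8, -95.6, 108.8], [469.5, -76.0, 116.8]]
side post 139 [620.2 229.2 133. ]
side armtip 34 [541.8 240.8 234. ] 533.7117744680539
side frame 120 [568. 238. 211.] ((568.3242797851562, 236.78797912597656), (32.73263931274414, 8.174091339111328), 76.48722076416016) [1.8809758e-01 9.8215032e-01 5.6788861e+02 2.3833638e+02]
```

```bash
R='x'; python3 -m inch '{"translation":[[0.5,0,-1],[0.5,0,-1],[0.5,0,-1],[0.5,0,-1],[0.5,0,-1]],"rotation":[[0,0,-1],[0,0,-1],[0,0,-1],[0,0,-1],[0,0,-1]],"jaw":[-1,-1,-1,-1,-1]}'
python3 -m inch '{"translation":[[0,0,0],[0,0,0],[0,0,0],[0,0,0],[0,0,0]],"rotation":[[0,0,-1],[0,0,-1],[0,0,-1],[0,0,-1],[0,0,-1]],"jaw":[-1,-1,-1,-1,-1]}'
```

```text
time: 0.52
ee_pos: [539.8, 49.0, 339.7]
tcp_rot: [-3.141, -0.001, 2.076]
ft_force: [0.4, 0.4, 0.0]
finger_gap: 85.4
grip_force: 0.0
time: 0.93
ee_pos: [539.9, 48.6, 338.9]
tcp_rot: [-3.141, -0.001, 2.576]
ft_force: [-0.5, 0.2, -0.5]
finger_gap: 85.5
grip_force: 0.0
```

```bash
cat >> h.py <<'E'
from scipy.spatial.transform import Rotation as Ro
def togo(p,yaw=None):
    s=env.get_state(); R=Ro.from_euler('xyz',s['tcp_rot']); d=np.array(p)-s['ee_pos']
    print('units total',(R.inv().apply(d)/20).round(2),'yawunits(z)',None if yaw is None else round(-(yaw-s['tcp_rot'][2])/.1,2),s['ft_force'].round(1),s['ee_pos'].round(1))
E
python3 -m inch '{"translation":[[0,0,0],[0,0,0],[0,0,0],[0,0,0],[0,0,0]],"rotation":[[0,0,-1],[0,0,-1],[0,0,-1],[0,0,-0.7],[0,0,0]],"jaw":[-1,-1,-1,-1,-1]}'
python3 -c "
from h import *
togo([567,234.5,300],2.95)"
```

```text
time: 1.35
ee_pos: [539.9, 48.6, 338.8]
tcp_rot: [-3.142, -0.001, 2.943]
ft_force: [0.1, 0.6, 0.1]
finger_gap: 85.4
grip_force: 0.0
units total [0.5  9.38 1.94] yawunits(z) -0.07 [0.1 0.6 0.1] [539.9  48.6 338.8]
```

```bash
python3 -m inch '{"translation":[[0.1,1,0],[0.1,1,0],[0.1,1,0],[0.1,1,0],[0.1,1,0]],"rotation":[[0,0,0],[0,0,0],[0,0,0],[0,0,0],[0,0,0]],"jaw":[-1,-1,-1,-1,-1]}'
python3 -m inch '{"translation":[[0,1,0],[0,1,0.5],[0,1,0.5],[0,1,0.5],[0,0.4,0.4]],"rotation":[[0,0,0],[0,0,0],[0,0,0],[0,0,0],[0,0,0]],"jaw":[-1,-1,-1,-1,-1]}'
python3 - <<'E'
from h import *
togo([567,234.5,300],2.95)
c=grab('wrist'); print(c['pose'].round(3).tolist(),c['mtx'].tolist()); cv2.imwrite('pics/w1.png',c['frame'][...,::-1])
c=grab('side'); cv2.imwrite('pics/s2.png',c['frame'][...,::-1])
E
```

```text
time: 1.77
ee_pos: [550.2, 149.4, 338.9]
tcp_rot: [-3.141, -0.001, 2.938]
ft_force: [-0.0, -0.4, 0.6]
finger_gap: 85.4
grip_force: 0.0
time: 2.18
ee_pos: [567.6, 237.0, 299.9]
tcp_rot: [3.141, -0.002, 2.94]
ft_force: [-0.1, -1.1, 0.2]
finger_gap: 85.6
grip_force: 0.0
units total [ 0.01 -0.13 -0.01] yawunits(z) -0.1 [-0.1 -1.1  0.2] [567.6 237.  299.9]
[[0.2, 0.941, 0.273, 498.566], [0.98, -0.192, -0.055, 251.529], [0.0, 0.279, -0.96, 435.139], [0.0, 0.0, 0.0, 1.0]] [[325.19226210127806, 0.0, 282.21748775697574], [0.0, 325.19226210127806, 212.18477427025715], [0.0, 0.0, 1.0]]
```

View pics/w1.png

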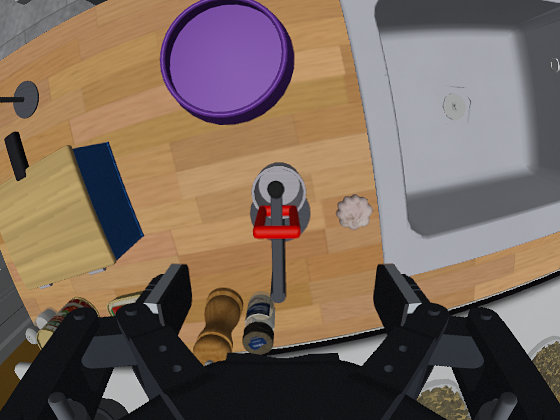

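The wrist view shows the red frame at (277,222), the hook tip at (276,188) and the bowl at (228,60). The frame lies between the fingers.

```bash
cat >> h.py <<'E'
def fcloud(c):
    z=c['z_map']; K=c['mtx']; v,u=np.mgrid[:z.shape[0],:z.shape[1]]
    a=(u-K[0,2])/K[0,0]; b=(v-K[1,2])/K[1,1]; th=np.hypot(a,b)+1e-9; t=np.tan(th)/th
    P=np.stack([a*t*z,b*t*z,z],-1); T=c['pose']; W=P@T[:3,:3].T+T[:3,3]; W[(z==0)|(th>1.4)]=np.nan; return W
E
cat > w.py <<'E'
from h import *
import warnings; warnings.filterwarnings('ignore')
from scipy.optimize import least_squares
c=np.load('pics/wrist.npz'); W=fcloud(c); hsv=cv2.cvtColor(c['frame'],cv2.COLOR_RGB2HSV).astype(int); H,S,V=[hsv[...,i] for i in range(3)]
x,y,z=[W[...,i] for i in range(3)]
t=(abs(H-90)>82)&(S>150)&(V>80)&(x>500)&(x<620)&(y>190)&(y<290)&(z>222)&(z<250); p=W[t]; print('topbar',len(p),cv2.minAreaRect(p[:,:2].astype(np.float32)),np.median(p,0))
t=(V<80)&(S<90)&(x>520)&(x<650)&(y>190)&(y<290)&(z>215)&(z<250); p=W[t]; print('arm',len(p),cv2.minAreaRect(p[:,:2].astype(np.float32)))
pur=(H>125)&(H<150)&(S>90)&(x<520)&(y>60)&(y<340)
p=W[pur&(z>44)&(z<60)][:,:2]
f=least_squares(lambda q:np.hypot(*(p-q[:2]).T)-q[2],[401,198,78],loss='soft_l1'); print('rim',len(p),f.x.round(1))
t=(V<60)&(x<490)&(x>395)&(y<-40)&(y>-140)&(z>85)&(z<130); p=W[t]; print('tab',len(p)); 
if len(p)>4: print(cv2.minAreaRect(p[:,:2].astype(np.float32)),np.median(p,0))
E
python3 w.py
```

```text
topbar 665 ((568.7427978515625, 233.4496612548828), (21.789020538330078, 28.310815811157227), 22.607053756713867) [567.96335259 233.742547   233.87747758]
arm 721 ((580.9976806640625, 236.22671508789062), (21.518966674804688, 93.25453186035156), 78.66409301757812)
rim 2118 [404.5 198.3  73.7]
tab 683
((448.178466796875, -88.11700439453125), (61.79489517211914, 24.621639251708984), 4.208122730255127) [447.23108723 -83.78982129 113.90579449]
```

```bash
python3 -m inch '{"translation":[[0,-0.15,0.8],[0,0,0.8],[0,0,0.8],[0,0,0.8],[0,0,0.8]],"rotation":[[0,0,0],[0,0,0],[0,0,0],[0,0,0],[0,0,0]],"jaw":[-1,-1,-1,-1,-1]}'
python3 -m inch '{"translation":[[0,0,0.6],[0,0,0.6],[0,0,0],[0,0,0],[0,0,0]],"rotation":[[0,0,0],[0,0,0],[0,0,0],[0,0,0],[0,0,0]],"jaw":[-1,-1,-1,-1,-1]}'
python3 - <<'E'
from h import *
togo([568,233.7,196],2.95)
c=grab('wrist');cv2.imwrite('pics/w2.png',c['frame'][...,::-1])
E
```

```text
time: 2.7
ee_pos: [567.5, 230.3, 221.4]
tcp_rot: [-3.141, 0.001, 2.939]
ft_force: [-0.4, 0.2, -0.3]
finger_gap: 85.4
grip_force: 0.0
time: 3.12
ee_pos: [567.9, 231.2, 198.5]
tcp_rot: [3.141, 0.001, 2.94]
ft_force: [-0.6, -0.5, 0.7]
finger_gap: 85.0
grip_force: 0.0
units total [0.02 0.12 0.13] yawunits(z) -0.1 [-0.6 -0.5  0.7] [567.9 231.2 198.5]
```

View pics/w2.png

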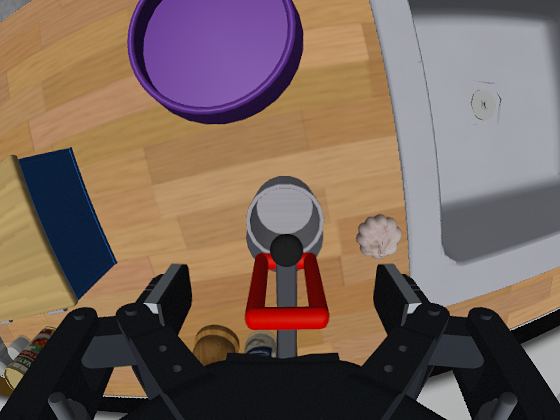

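The frame (245–328) sits between the pads (189 and 376), about 2 mm to the right of centre. I'll shift and close.

```bash
python3 -m inch '{"translation":[[0,0.1,0.1],[0,0,0],[0,0,0],[0,0,0],[0,0,0]],"rotation":[[0,0,0],[0,0,0],[0,0,0],[0,0,0],[0,0,0]],"jaw":[-0.6,-0.3,0,0.05,0.1]}'
python3 -m inch '{"translation":[[0,0,0],[0,0,0],[0,0,0],[0,0,0],[0,0,0]],"rotation":[[0,0,0],[0,0,0],[0,0,0],[0,0,0],[0,0,0]],"jaw":[0.15,0.2,0.25,0.3,0.4]}'
python3 -m inch '{"translation":[[0,0,0],[0,0,0],[0,0,0],[0,0,0],[0,0,0]],"rotation":[[0,0,0],[0,0,0],[0,0,0],[0,0,0],[0,0,0]],"jaw":[0.6,1,1,1,1]}'
python3 -c "
from h import *
togo([568,233.7,196],2.95)"
```

```text
time: 3.58
ee_pos: [567.7, 233.8, 195.5]
tcp_rot: [3.142, 0.0, 2.941]
ft_force: [1.0, -0.3, 0.3]
finger_gap: 38.3
grip_force: 0.0
time: 4.0
ee_pos: [567.7, 233.7, 195.6]
tcp_rot: [-3.142, 0.0, 2.941]
ft_force: [-1.2, -0.1, 1.7]
finger_gap: 31.5
grip_force: 59.1
time: 4.42
ee_pos: [567.7, 233.7, 195.5]
tcp_rot: [-3.142, 0.0, 2.941]
ft_force: [-1.7, -0.9, 3.5]
finger_gap: 31.1
grip_force: 59.1
units total [-0.02  0.   -0.02] yawunits(z) -0.09 [-1.7 -0.9  3.5] [567.7 233.7 195.5]
```

```bash
python3 -m inch '{"translation":[[0,0,-0.3],[0,0,-0.3],[0,0,-0.3],[0,0,-0.35],[0,0,0]],"rotation":[[0,0,0],[0,0,0],[0,0,0],[0,0,0],[0,0,0]],"jaw":[1,1,1,1,1]}'
python3 - <<'E'
from h import *
togo([568,233.7,221],2.95)
a=grab('wrist')['frame'];b=grab('side')['frame'][60:340,140:420]
cv2.imwrite('pics/w3.png',np.hstack([cv2.resize(a[...,::-1],(460,345)),cv2.resize(b[100:240,60:200][...,::-1],(340,345))]))
E
```

```text
time: 4.83
ee_pos: [568.6, 234.0, 222.3]
tcp_rot: [3.14, 0.003, 2.941]
ft_force: [1.0, -0.2, -1.1]
finger_gap: 31.1
grip_force: 59.4
units total [ 0.02 -0.02  0.06] yawunits(z) -0.09 [ 1.  -0.2 -1.1] [568.6 234.  222.3]
```

View pics/w3.png

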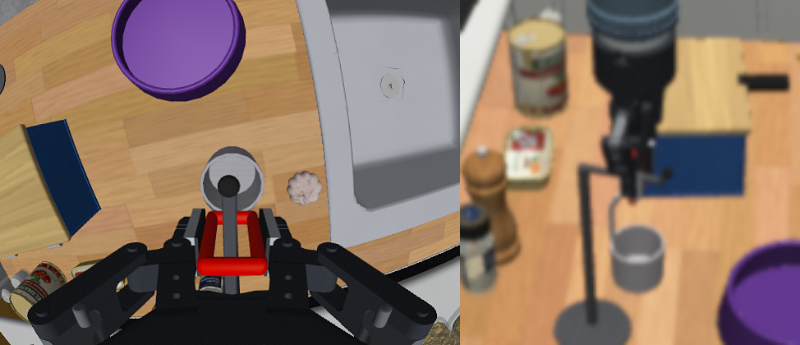

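The scoop is gripped at the frame and raised, with the hook arm passing freely through the opening. I'll slide it off.

```bash
python3 -m inch '{"translation":[[0.3,0,0],[0.4,0,0],[0.4,0,0],[0.4,0,0],[0.4,0,0]],"rotation":[[0,0,0],[0,0,0],[0,0,0],[0,0,0],[0,0,0]],"jaw":[1,1,1,1,1]}'
python3 -m inch '{"translation":[[0.5,0,0],[0.5,0,0],[0.5,0,0],[0.3,0,0],[0,0,0]],"rotation":[[0,0,0],[0,0,0],[0,0,0],[0,0,0],[0,0,0]],"jaw":[1,1,1,1,1]}'
python3 - <<'E'
from h import *
togo([403,198.5,222],2.94)
E
```

```text
time: 5.35
ee_pos: [529.1, 241.6, 220.2]
tcp_rot: [-3.141, -0.001, 2.941]
ft_force: [0.5, -0.9, -2.6]
finger_gap: 30.9
grip_force: 59.4
time: 5.77
ee_pos: [493.5, 249.0, 220.5]
tcp_rot: [3.142, -0.001, 2.942]
ft_force: [-0.4, -0.1, -1.7]
finger_gap: 31.0
grip_force: 59.4
units total [ 3.94 -3.37 -0.07] yawunits(z) 0.02 [-0.4 -0.1 -1.7] [493.5 249.  220.5]
```

```bash
python3 -m inch '{"translation":[[0.5,0,0],[0.6,0,0],[0.6,-0.5,0],[0.6,-0.7,0],[0.6,-0.7,0]],"rotation":[[0,0,0],[0,0,0],[0,0,0],[0,0,0],[0,0,0]],"jaw":[1,1,1,1,1]}'
python3 -m inch '{"translation":[[0.6,-0.7,0],[0.4,-0.6,0],[0,-0.2,0],[0,0,0],[0,0,0]],"rotation":[[0,0,0],[0,0,0],[0,0,0],[0,0,0],[0,0,0]],"jaw":[1,1,1,1,1]}'
python3 - <<'E'
from h import *
togo([403,198.5,222],2.94)
ims=[]
for n in('wrist','side'):
    c=grab(n); ims.append(cv2.resize(c['frame'][...,::-1],(400,300)))
cv2.imwrite('pics/w4.png',np.hstack(ims))
E
cat > cup.py <<'E'
from h import *
import warnings; warnings.filterwarnings('ignore')
from scipy.optimize import least_squares
fit=lambda p,r:least_squares(lambda q:np.hypot(*(p-q[:2]).T)-q[2],[*np.median(p,0),r],loss='soft_l1').x.round(1)
e=env.get_state()['ee_pos']
for n in('wrist','side'):
    c=np.load(f'pics/{n}.npz'); W=(fcloud if n=='wrist' else cloud)(c); hsv=cv2.cvtColor(c['frame'],cv2.COLOR_RGB2HSV).astype(int); H,S,V=[hsv[...,i] for i in range(3)]
    x,y,z=[W[...,i] for i in range(3)]; d=np.hypot(x-403,y-198)
    p=W[(H>125)&(H<150)&(S>90)&(d<110)&(z>44)&(z<60)][:,:2]; print(n,'rim',len(p),fit(p,78))
    m=(S<70)&(V>60)&(d<60)&(z>e[2]-145)&(z<e[2]-60); p=W[m]
    if len(p)>10: print(n,'cup',len(p),np.percentile(p,[2,50,98],0).round(1).tolist())
E
python3 cup.py
```

```text
time: 6.18
ee_pos: [429.3, 222.8, 220.1]
tcp_rot: [-3.141, -0.001, 2.941]
ft_force: [-0.4, -0.4, -2.0]
finger_gap: 31.1
grip_force: 59.6
time: 6.6
ee_pos: [405.7, 197.7, 220.7]
tcp_rot: [3.141, 0.001, 2.94]
ft_force: [0.1, -0.5, -1.4]
finger_gap: 30.9
grip_force: 59.8
units total [ 0.14  0.01 -0.07] yawunits(z) 0.0 [ 0.1 -0.5 -1.4] [405.7 197.7 220.7]
wrist rim 3057 [401.8 198.   73.4]
wrist cup 4804 [[381.1, 173.3, 99.4], [413.2, 197.4, 108.5], [431.7, 222.6, 140.2]]
side rim 441 [402.7 201.5  74.2]
side cup 524 [[382.6, 172.4, 98.3], [407.2, 207.9, 122.5], [432.7, 227.3, 141.1]]
```

View pics/w4.png

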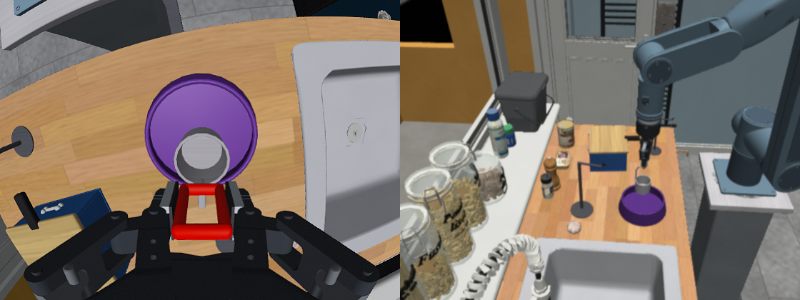

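The scoop hangs upright over the bowl, within about 4 mm of its middle. I'll correct x and lower it.

```bash
python3 -m inch '{"translation":[[0.18,0.03,0.7],[0,0,0.8],[0,0,0.8],[0,0,0.8],[0,0,0.6]],"rotation":[[0,0,0],[0,0,0],[0,0,0],[0,0,0],[0,0,0]],"jaw":[1,1,1,1,1]}'
python3 -m inch '{"translation":[[0,0,0.3],[0,0,0.1],[0,0,0],[0,0,0],[0,0,0]],"rotation":[[0,0,0],[0,0,0],[0,0,0],[0,0,0],[0,0,0]],"jaw":[1,1,1,1,1]}'
python3 -m inch '{"translation":[[0,0,0.1],[0,0,0],[0,0,0],[0,0,0],[0,0,0]],"rotation":[[0,0,0],[0,0,0],[0,0,0],[0,0,0],[0,0,0]],"jaw":[1,1,1,1,1]}'
```

```text
time: 7.12
ee_pos: [401.8, 199.1, 145.0]
tcp_rot: [-3.141, -0.001, 2.941]
ft_force: [0.2, -0.5, -2.0]
finger_gap: 30.8
grip_force: 59.7
time: 7.53
ee_pos: [402.5, 199.0, 139.1]
tcp_rot: [3.141, 0.001, 2.941]
ft_force: [-0.8, -0.2, -0.8]
finger_gap: 31.0
grip_force: 59.7
time: 7.95
ee_pos: [401.8, 198.8, 136.5]
tcp_rot: [3.141, 0.0, 2.941]
ft_force: [0.0, -0.6, -2.2]
finger_gap: 30.8
grip_force: 59.7
```

Not in contact yet (I expect it near 134.5), so I'll inch down.

```bash
python3 -m inch '{"translation":[[0,0,0.05],[0,0,0],[0,0,0],[0,0,0],[0,0,0]],"rotation":[[0,0,0],[0,0,0],[0,0,0],[0,0,0],[0,0,0]],"jaw":[1,1,1,1,1]}'
python3 -m inch '{"translation":[[0,0,0.05],[0,0,0],[0,0,0],[0,0,0],[0,0,0]],"rotation":[[0,0,0],[0,0,0],[0,0,0],[0,0,0],[0,0,0]],"jaw":[1,1,1,1,1]}'
```

```text
time: 8.37
ee_pos: [401.7, 198.8, 135.3]
tcp_rot: [-3.142, -0.0, 2.941]
ft_force: [0.1, 0.6, -1.6]
finger_gap: 30.9
grip_force: 59.7
time: 8.78
ee_pos: [402.2, 198.8, 134.7]
tcp_rot: [3.141, 0.001, 2.941]
ft_force: [0.4, -0.3, 4.4]
finger_gap: 31.0
grip_force: 60.1
```

It has touched down, with the force changing sign to +4.4 N. I'll release gently.

```bash
python3 -m inch '{"translation":[[0,0,0],[0,0,0],[0,0,0],[0,0,0],[0,0,0]],"rotation":[[0,0,0],[0,0,0],[0,0,0],[0,0,0],[0,0,0]],"jaw":[0.25,0.2,0.15,0.1,0.05]}'
python3 -m inch '{"translation":[[0,0,0],[0,0,0],[0,0,0],[0,0,0],[0,0,0]],"rotation":[[0,0,0],[0,0,0],[0,0,0],[0,0,0],[0,0,0]],"jaw":[0,-0.1,-0.2,-0.3,-0.4]}'
python3 -m inch '{"translation":[[0,0,-0.3],[0,0,-0.5],[0,0,-0.7],[0,0,-0.9],[0,0,-1]],"rotation":[[0,0,0],[0,0,0],[0,0,0],[0,0,0],[0,0,0]],"jaw":[-0.4,-0.4,-0.4,-0.4,-0.4]}'
python3 -m inch '{"translation":[[0,0,-1],[0,0,-0.6],[0,0,0],[0,0,0],[0,0,0]],"rotation":[[0,0,0],[0,0,0],[0,0,0],[0,0,0],[0,0,0]],"jaw":[-0.4,-0.4,-0.4,-0.4,-0.4]}'
python3 - <<'E'
from h import *
ims=[]
for n in('wrist','side'):
    c=grab(n); ims.append(cv2.resize(c['frame'][...,::-1],(400,300)))
cv2.imwrite('pics/w5.png',np.hstack(ims))
togo([437,-85,222],np.pi+.09)
E
```

```text
time: 9.2
ee_pos: [401.6, 198.8, 134.1]
tcp_rot: [-3.141, -0.0, 2.941]
ft_force: [0.9, -0.5, -0.1]
finger_gap: 40.5
grip_force: 0.0
time: 9.62
ee_pos: [401.8, 198.8, 134.3]
tcp_rot: [3.142, -0.0, 2.941]
ft_force: [0.7, -0.6, -0.9]
finger_gap: 59.8
grip_force: 0.0
time: 10.03
ee_pos: [401.2, 198.7, 202.9]
tcp_rot: [-3.141, -0.001, 2.941]
ft_force: [-0.1, -0.7, -0.1]
finger_gap: 59.5
grip_force: 0.0
time: 10.45
ee_pos: [401.2, 198.6, 233.6]
tcp_rot: [-3.141, -0.001, 2.941]
ft_force: [0.3, 1.3, -0.0]
finger_gap: 59.7
grip_force: 0.0
units total [ -4.59 -13.54   0.56] yawunits(z) -2.91 [-0.3  0.2 -0.5] [401.  198.6 233.2]
```

View pics/w5.png

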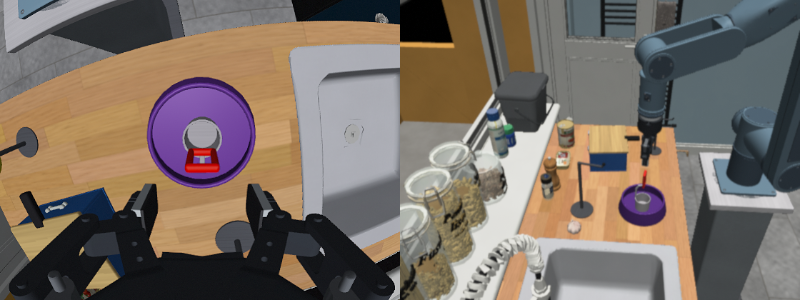

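The scoop stands upright in the middle of the bowl (wrist (202,140), side (642,195)). I'll turn towards the bin and check where the look-alike stand is.

```bash
python3 -m inch '{"translation":[[0,0,0],[0,0,0],[0,0,0],[0,0,0],[0,0,0]],"rotation":[[0,0,-1],[0,0,-1],[0,0,-0.9],[0,0,0],[0,0,0]],"jaw":[-0.4,-0.4,-0.4,-0.4,-0.4]}'
python3 - <<'E'
from h import *
togo([437,-85,222],np.pi+.09)
c=np.load('pics/scene.npz'); W=cloud(c); V=c['frame'].max(-1); x,y,z=[W[...,i] for i in range(3)]
for lo,hi in((5,20),(40,120),(120,250)):
    p=W[(V<75)&(x>280)&(x<520)&(y<-120)&(y>-420)&(z>lo)&(z<hi)]; print(lo,len(p),np.percentile(p,[5,50,95],0).round(0).tolist())
E
```

```text
time: 10.97
ee_pos: [401.4, 198.7, 233.6]
tcp_rot: [-3.141, -0.002, -3.055]
ft_force: [-0.6, -0.4, -0.2]
finger_gap: 59.6
grip_force: 0.0
units total [ -0.55 -14.28   0.58] yawunits(z) -62.87 [-0.6 -0.4 -0.2] [401.4 198.7 233.6]
5 84 [[318.0, -176.0, 6.0], [342.0, -153.0, 10.0], [490.0, -128.0, 19.0]]
40 133 [[342.0, -172.0, 42.0], [477.0, -152.0, 73.0], [483.0, -125.0, 108.0]]
120 52 [[282.0, -154.0, 128.0], [343.0, -151.0, 164.0], [347.0, -143.0, 180.0]]
```

```bash
python3 -m inch '{"translation":[[0,-0.8,0],[0,-1,0],[0,-1,0],[0,-1,0],[0,-1,0]],"rotation":[[0,0,0],[0,0,0],[0,0,0],[0,0,0],[0,0,0]],"jaw":[-0.4,-0.4,-0.4,-0.4,-0.4]}'
python3 -m inch '{"translation":[[-0.1,-1,0],[-0.1,-1,0],[-0.1,-1,0],[-0.1,-1,0],[-0.1,-1,0]],"rotation":[[0,0,0],[0,0,0],[0,0,0],[0,0,0],[0,0,0]],"jaw":[-0.4,-0.4,-0.4,-0.4,-0.4]}'
python3 -m inch '{"translation":[[0,-1,0],[0,-1,0],[0,-1,0],[0,-0.6,0],[0,0,0]],"rotation":[[0,0,0],[0,0,0],[0,0,0],[0,0,0],[0,0,0]],"jaw":[-0.4,-0.4,-0.4,-0.4,-0.4]}'
cat > t.py <<'E'
from h import *
import warnings; warnings.filterwarnings('ignore')
c=grab('wrist'); W=fcloud(c); V=c['frame'].max(-1); x,y,z=[W[...,i] for i in range(3)]
m=((V<60)&(x<476)&(x>395)&(y<-40)&(y>-140)&(z>95)&(z<125)).astype(np.uint8)
k,l,s,_=cv2.connectedComponentsWithStats(m); m=l==1+np.argmax(s[1:,4]); p=W[m]
print('tab',len(p),cv2.minAreaRect(p[:,:2].astype(np.float32)),np.median(p,0),np.percentile(p,[1,99],0).round(1).tolist())
cv2.imwrite('pics/w6.png',c['frame'][...,::-1])
togo([437,-85,96],np.pi+.09)
E
python3 t.py
```

```text
time: 11.38
ee_pos: [410.1, 102.4, 234.0]
tcp_rot: [3.142, -0.001, -3.055]
ft_force: [0.1, 0.3, -0.2]
finger_gap: 59.4
grip_force: 0.0
time: 11.8
ee_pos: [429.0, 3.5, 234.0]
tcp_rot: [3.141, -0.001, -3.056]
ft_force: [0.8, 0.4, -0.3]
finger_gap: 59.7
grip_force: 0.0
time: 12.22
ee_pos: [435.8, -69.2, 234.0]
tcp_rot: [-3.141, -0.0, -3.057]
ft_force: [0.9, -0.2, 0.4]
finger_gap: 59.8
grip_force: 0.0
tab 1974 ((446.542236328125, -89.81696319580078), (60.68585205078125, 24.1181583404541), 5.287923812866211) [444.18225989 -89.77433923 114.38334996] [[416.6, -102.9, 108.9], [475.3, -77.1, 116.1]]
units total [-0.01 -0.86  6.9 ] yawunits(z) -62.88 [-0.6  0.1 -0.2] [435.5 -67.9 234. ]
```

View pics/w6.png

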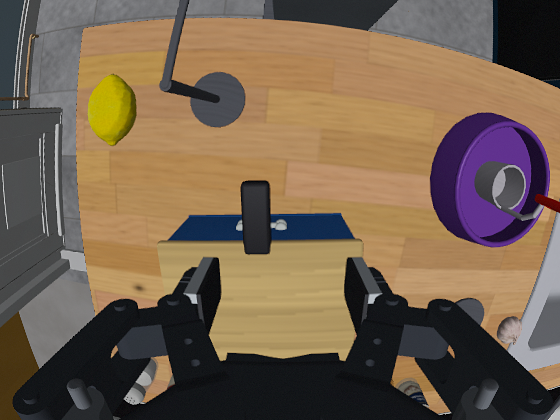

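The tab is at (256,215) in the wrist view, left of the finger mid-line (282). I'll shift about 22 mm, go partway down and recheck.

```bash
python3 -m inch '{"translation":[[0,-0.6,0.7],[0,-0.5,0.8],[0,0,0.8],[0,0,0.8],[0,0,0.8]],"rotation":[[0,0,0],[0,0,0],[0,0,0],[0,0,0],[0,0,0]],"jaw":[-0.4,-0.4,-0.4,-0.4,-0.4]}'
python3 -m inch '{"translation":[[0,0,0],[0,0,0],[0,0,0],[0,0,0],[0,0,0]],"rotation":[[0,0,0],[0,0,0],[0,0,0],[0,0,0],[0,0,0]],"jaw":[-0.4,-0.4,-0.4,-0.4,-0.4]}'
sed -i 's/437,-85,96/436,-90,96/;s/w6/w7/' t.py; python3 t.py
```

```text
time: 12.68
ee_pos: [437.3, -88.0, 155.5]
tcp_rot: [3.141, -0.0, -3.053]
ft_force: [0.4, 0.6, 0.4]
finger_gap: 59.8
grip_force: 0.0
time: 13.1
ee_pos: [438.2, -89.2, 157.3]
tcp_rot: [-3.141, 0.002, -3.052]
ft_force: [0.2, 0.3, 0.8]
finger_gap: 59.7
grip_force: 0.0
tab 3619 ((446.2789611816406, -89.83196258544922), (60.734336853027344, 24.935827255249023), 3.9108474254608154) [442.5039541  -90.38054376 114.32709127] [[416.3, -103.0, 107.2], [475.3, -77.7, 115.9]]
units total [ 0.11 -0.02  3.06] yawunits(z) -62.84 [-0.   0.6 -1.6] [438.1 -89.3 157.2]
```

View pics/w7.png

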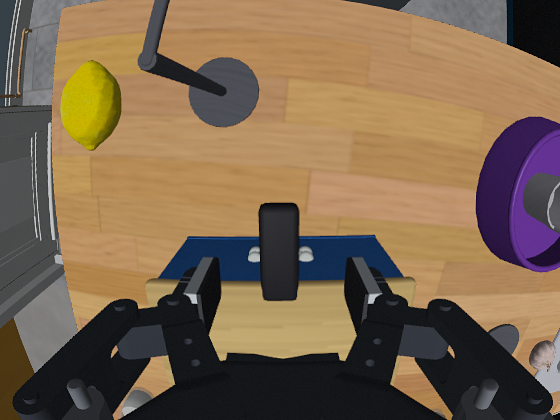

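The tab (260–298) is centred between the pads (218/345). I'll descend and close.

```bash
python3 -m inch '{"translation":[[0.1,0,0.7],[0,0,0.7],[0,0,0.7],[0,0,0.6],[0,0,0.35]],"rotation":[[0,0,0],[0,0,0],[0,0,0],[0,0,0],[0,0,0]],"jaw":[-0.4,-0.4,-0.4,-0.4,-0.4]}'
python3 -m inch '{"translation":[[0,0,0],[0,0,0],[0,0,0],[0,0,0],[0,0,0]],"rotation":[[0,0,0],[0,0,0],[0,0,0],[0,0,0],[0,0,0]],"jaw":[-0.2,0,0.2,0.3,0.35]}'
python3 -m inch '{"translation":[[0,0,0],[0,0,0],[0,0,0],[0,0,0],[0,0,0]],"rotation":[[0,0,0],[0,0,0],[0,0,0],[0,0,0],[0,0,0]],"jaw":[0.4,0.5,0.7,1,1]}'
python3 -c "
from h import *
togo([436,-90,96])"
```

```text
time: 13.57
ee_pos: [435.2, -89.2, 94.6]
tcp_rot: [3.141, -0.001, -3.053]
ft_force: [0.2, 0.6, 0.3]
finger_gap: 59.9
grip_force: 0.0
time: 13.98
ee_pos: [436.2, -89.8, 96.1]
tcp_rot: [-3.14, 0.001, -3.052]
ft_force: [-0.1, -0.1, -0.1]
finger_gap: 27.8
grip_force: 0.3
time: 14.4
ee_pos: [436.4, -91.5, 96.5]
tcp_rot: [-3.137, 0.002, -3.051]
ft_force: [-3.5, -7.5, 3.8]
finger_gap: 22.9
grip_force: 58.6
units total [0.01 0.08 0.02] yawunits(z) None [-3.5 -7.5  3.8] [436.4 -91.5  96.5]
```

```bash
python3 -m inch '{"translation":[[0,-0.08,0],[0,0,0],[0,0,0],[0,0,0],[0,0,0]],"rotation":[[0,0,0],[0,0,0],[0,0,0],[0,0,0],[0,0,0]],"jaw":[1,1,1,1,1]}'
python3 - <<'E'
import numpy as np
a=np.linspace(0,1.047,21)+.037; p=189.1/20*np.c_[np.cos(a),-np.sin(a)]
print(np.diff(p,axis=0).round(2).tolist())
E
```

```text
time: 14.82
ee_pos: [436.4, -91.6, 96.4]
tcp_rot: [-3.14, 0.002, -3.052]
ft_force: [-2.0, -1.4, 5.2]
finger_gap: 23.3
grip_force: 59.1
[[-0.03, -0.49], [-0.06, -0.49], [-0.08, -0.49], [-0.11, -0.48], [-0.13, -0.48], [-0.16, -0.47], [-0.18, -0.46], [-0.21, -0.45], [-0.23, -0.44], [-0.25, -0.43], [-0.27, -0.41], [-0.3, -0.4], [-0.32, -0.38], [-0.34, -0.36], [-0.35, -0.35], [-0.37, -0.33], [-0.39, -0.31], [-0.4, -0.29], [-0.42, -0.27], [-0.43, -0.24]]
```

```bash
python3 -m inch '{"translation":[[-0.03,0,-0.49],[-0.06,0,-0.49],[-0.08,0,-0.49],[-0.11,0,-0.48],[-0.13,0,-0.48]],"rotation":[[0,0,0],[0,0,0],[0,0,0],[0,0,0],[0,0,0]],"jaw":[1,1,1,1,1]}'
```

```text
time: 15.23
ee_pos: [444.5, -90.7, 144.3]
tcp_rot: [-3.14, 0.001, -3.052]
ft_force: [5.9, -1.8, -6.3]
finger_gap: 23.0
grip_force: 59.0
```

Small forces; continue.

```bash
python3 -m inch '{"translation":[[-0.16,0,-0.47],[-0.18,0,-0.46],[-0.21,0,-0.45],[-0.23,0,-0.44],[-0.25,0,-0.43]],"rotation":[[0,0,0],[0,0,0],[0,0,0],[0,0,0],[0,0,0]],"jaw":[1,1,1,1,1]}'
python3 -c "
from h import *
togo([436.4+27.5,-89,96.4+92])"
```

```text
time: 15.65
ee_pos: [464.8, -88.7, 189.1]
tcp_rot: [-3.141, -0.0, -3.052]
ft_force: [5.3, -3.6, -8.1]
finger_gap: 23.1
grip_force: 59.5
units total [ 0.04 -0.01  0.04] yawunits(z) None [ 5.3 -3.6 -8.1] [464.8 -88.7 189.1]
```

```bash
python3 -m inch '{"translation":[[-0.27,0,-0.41],[-0.3,0,-0.4],[-0.32,0,-0.38],[-0.34,0,-0.36],[-0.35,0,-0.35]],"rotation":[[0,0,0],[0,0,0],[0,0,0],[0,0,0],[0,0,0]],"jaw":[1,1,1,1,1]}'
python3 -m inch '{"translation":[[-0.37,0,-0.33],[-0.39,0,-0.31],[-0.4,0,-0.29],[-0.42,0,-0.27],[-0.43,0,-0.24]],"rotation":[[0,0,0],[0,0,0],[0,0,0],[0,0,0],[0,0,0]],"jaw":[1,1,1,1,1]}'
python3 -m inch '{"translation":[[0,0,0],[0,0,0],[0,0,0],[0,0,0],[0,0,0]],"rotation":[[0,0,0],[0,0,0],[0,0,0],[0,0,0],[0,0,0]],"jaw":[1,1,1,1,1]}'
python3 - <<'E'
from h import *
import warnings; warnings.filterwarnings('ignore')
print(env.get_state()['ft_force'],env.get_state()['ee_pos'])
ims=[]
for n in('scene','side'):
    c=grab(n); ims.append(cv2.resize(c['frame'][...,::-1],(400,300)))
    W=cloud(c); hsv=cv2.cvtColor(c['frame'],cv2.COLOR_RGB2HSV).astype(int); H,S=hsv[...,0],hsv[...,1]; x,y,z=[W[...,i] for i in range(3)]
    m=((H>8)&(H<28)&(S>40)&(z>125)&(z<260)&(x>480)&(x<660)&(y<40)&(y>-200)).astype(np.uint8)
    k,l,s,_=cv2.connectedComponentsWithStats(m); p=W[l==1+np.argmax(s[1:,4])]
    q=p-np.median(p,0); q=q[np.abs(q).max(1)<200]; nrm=np.linalg.svd(q,full_matrices=False)[2][2]; print(n,len(p),'normal',nrm.round(3),'angle',np.degrees(np.arccos(abs(nrm[2]))).round(1))
cv2.imwrite('pics/end.png',np.hstack(ims))
E
```

```text
time: 16.07
ee_pos: [495.3, -85.7, 226.3]
tcp_rot: [3.141, -0.003, -3.052]
ft_force: [3.3, -3.5, -10.1]
finger_gap: 23.2
grip_force: 61.1
time: 16.48
ee_pos: [534.5, -81.8, 254.5]
tcp_rot: [3.14, -0.005, -3.052]
ft_force: [0.1, -2.6, -8.2]
finger_gap: 23.1
grip_force: 64.4
time: 16.9
ee_pos: [535.3, -81.7, 254.9]
tcp_rot: [3.141, -0.001, -3.052]
ft_force: [1.6, -0.9, -10.6]
finger_gap: 22.8
grip_force: 64.2
[  1.64288915  -0.9069848  -10.61477219] [535.3111456  -81.71871424 254.90987574]
scene 263 normal [0.851 0.105 0.514] angle 59.1
side 1089 normal [0.842 0.097 0.53 ] angle 58.0
```

View pics/end.png

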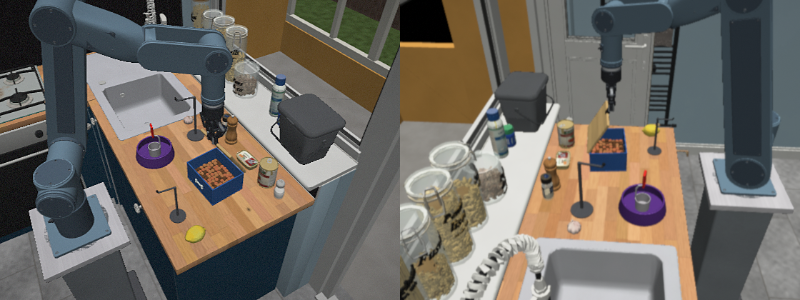

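The lid is held at about 58–59° and the scoop stands in the bowl (scene (154,150), side (643,200)). I'll nudge the lid about 1° higher and hand in.

```bash
python3 -m inch '{"translation":[[-0.15,0,-0.08],[0,0,0],[0,0,0],[0,0,0],[0,0,0]],"rotation":[[0,0,0],[0,0,0],[0,0,0],[0,0,0],[0,0,0]],"jaw":[1,1,1,1,1]}'
python3 -c "
from station import env
print(env.job_done())"
```

```text
time: 17.42
ee_pos: [538.7, -81.5, 256.7]
tcp_rot: [3.141, -0.001, -3.052]
ft_force: [3.3, 1.0, -16.3]
finger_gap: 22.9
grip_force: 63.9
the job is handed in; nothing more can be done
None
```

The scoop is standing upright in the middle of the purple bowl, and the arm is still holding the bin lid by its tab at about 60° (camera reading 58–59° before a final 1° nudge); the job was handed in at about 17 s of the 61 s allowed.

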